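# Release a test cell: draw its T-handle lock pin and park it in the bracket's notch

## Robot

A 6-joint arm with a two-finger parallel gripper is mounted at the origin on the work surface. World frame = base frame: x ahead of the robot, y to its left, z up, the work surface at z = 0. Lengths are in m, angles in rad, forces in N, time in s.
With the tool pointing down it reaches from about 0.3 to 0.775 m from the base axis. Payload 14.6 kg.
Tool frame: the origin (TCP) lies at the very end of the fingers, on their centre line; the grasp point (between the pads) lies 19 mm behind it; z points along the fingers, y is the line along which they close (so a half turn about z gives the same grasp; the last joint's range is limited). The gripper opens to 94 mm and grips with 3 to 60 N. Pads are 16 mm wide; open, the fingers measure 119 mm over their backs; the gripper's body (75 mm by 177 mm) begins 78 mm behind the grasp point.
Start: joints at [-1.387, 0.3, 1.521, -0, 1.321, -0.067], TCP at [0.136, -0.533, 0.205] pointing down, gripper open.
Joint ranges: [-3.03, 3.03], [-0.79, 2.21], [0.23, 2.52], [-1.04, 4.18], [0, 3.07], [-2.55, 2.55]. Speed limits (rad/s): [2.22, 2.22, 2.57, 3.14, 3.14, 3.14].

## Interface

Orientations are given as [roll, pitch, yaw] about the fixed x, y, z axes, in that order (R = Rz(yaw) Ry(pitch) Rx(roll)).
In Python, from station import * gives the robot as it stands.
- The arm moves only by the tool jog_arm, never from a script. Its argument "rows" is a list of rows, each a list of 3 entries, a list of its own where there are three numbers: the shift along the tool's x, y, z in m, then the turn about the tool's z in degrees, then the finger opening in m, from 0 to 0.094. A call has 1 to 12 rows; each row shifts and turns the commanded pose from where the row before left it, along the tool's axes as they then stand; what a row does not reach is not made up. A row lasts 1/12 s, in which the tool goes at most 41.7 mm and 7.16 degrees, less where a joint would pass 70% of its speed; a pose out of reach is approached as far as the arm can. A call is refused whole if a number of a shift passes 0.0417 or a number of a turn 7.16, either way. A call with a gripper value outside its range is refused whole. The fingers move at their own pace and stop on an object; "squeeze" is the grip in N (left out, the last holds). Time passes only in rows, so rows that do not move let the fingers close. It gives the time, the measured TCP pose, the force, the opening and the grip force at its end, in the units of the state.
- get_obs(): the state, without advancing time (a new reading comes with each control period).
- camera(name): name is "scene" or "top" or "wrist"; returns a dict with "image" (420x560x3 uint8, red, green, blue), "range_z" (420x560 float32, m along the optical axis (not along the pixel's ray), 0 where there is no reading), "K" (3x3 intrinsics, pixels), "world_from_camera" (4x4, takes a point from camera to world coordinates); the wrist camera has in their place "T_tool_cam" (4x4, takes a point from camera to tool coordinates, whose origin is the TCP and whose axes are the flange's). Camera axes: x right, y up, looking along -z (the intrinsics and any distortion apply to the point x, -y, -z); pixel columns grow to the right and rows downward; lengths in m; the calibration is good to about 2 mm. The wrist camera is an equidistant fisheye: a pixel r from the principal point sees the ray r / f radians off the axis. A picture is of the moment at which its call begins: read the wrist's pose just before it.
- hand_in(): hands the job in; it is judged then, once.
Trained networks look in a picture, given as the dict that the camera call returned (one of the last four; its "shot" number tells which), for a name from the list of things; names that differ only in an ending like _2 or _b are one class to them, and where a whole thing is asked for, a point or a joint stands for the part that bears it (a point fixed in the world has none). Each returns a list of dicts, best first, with "p" (0 to 1); they miss things now and then, are a little off and sometimes report something else, mostly with a low value. They report only what shows in the picture. A call takes as long as a camera call. They do not tell look-alikes from the thing itself.
- search_frame(label, picture): "at" ([column, row] as shares, 0 to 1, of the picture: columns of its width, rows of its height, amid what is visible of it).
- spot_point(label, picture): "at" ([column, row] as shares, 0 to 1, of the picture: columns of its width, rows of its height: a listed point, or the origin of a listed thing).
The state is a dict: "time_s": time; "qpos": joint angles; "joint_vel": joint speeds; "tau": joint torques, N m; "ee_pos": TCP position; "eef_rot": TCP orientation; "force": force on the tool from outside, world axes, zero at the start; "moment": the same for the moment, N m; "grip_width": finger opening in m; "grip_force": force on a finger pad.
Only numpy, scipy, OpenCV 4.12 (cv2) and the standard library are available. Lean on these libraries where they do the work, as an engineer would, in place of code of your own. Each camera call takes 0.05 s, during which the arm holds its last target. There are 200 camera calls.

## Task

Unlock the test cell that is held by the T-handle pin: draw that pin straight up out of its bore, and park it upright in the notch of the forked dark steel bracket, well inside the slot with its collar resting flat on the two prongs. Set it down rather than dropping it, let go, and leave the round-knob pin seated in the other cell's bore.

Things in the scene. Friction and masses are not known exactly. Their poses are not given: they have to be found in the camera images.
- t_pin: Loose steel pin to move, 0.12-0.2 kg. Origin on its axis at the collar's underside; z up the axis, x along the crossbar. Below: round shank 12 mm across, 36 mm long. Above: collar 40 mm across, 5 mm thick; stem 12 mm across, 18 mm long; flat-sided crossbar 54 (x) by 12 (y) by 16 mm high, centre 31 mm, top 39 mm above the origin; grip it from above across the 12 mm. Lifts straight out.
- bore (a point): Mouth of the vertical bore (14.5 mm wide, 40 mm deep) holding the T-handle pin at the start, 85 mm above the bench in a 44 mm square aluminium clevis. z up. Fixed grey base, 100 mm wide, 45 mm high, from 35 mm on the +x side to 125 mm on the -x side; on it 88 mm to -x a clear cell 60 mm across, top 108 mm above the bench. The other cell is alike.
- notch (a point): Where the parked pin's origin belongs: in the slot, at the top face of the fixed dark steel fork plate, 85 mm above the bench, z up. Plate 8 mm thick, prongs 20 mm wide, slot 22 mm wide (y), open at its end 34 mm from here along this point's -x, closed 15 mm from here along +x. Clear below the slot down to an 8 mm foot plate. Slide the shank in by the open end or lower it in.
- knob_pin: The other steel pin, to be left alone, seated in the other cell's bore: same shank, collar and stem, but a 30 mm ball knob on top (ball centre 34 mm above the origin). Origin on its axis at the collar's underside, z up.
There are look-alikes about, which are no part of the job. What is shaped like the t_pin but pink is not meant.

How it is judged:
By the outcome, as a careful person would: the job done as asked, in the order asked, and still so for the second after the job is handed in, with the robot touching nothing.
It also fails if it takes over 45 s, if anything falls off the work surface, if the arm or the gripper's body presses on something with over 40 N, if the wrist force passes 120 N, or if a joint passes its speed limit or range.

## Working session

There is one attempt and no reset: what is moved stays moved. The work goes in short steps, Python scripts to look and compute and a tool call to move; the robot and the scene stay as the last step left them, time stands still between calls to the robot, and variables do not carry over. Pictures are saved under pics/ and viewed, at most 10 in all, crops included, and the job is handed in when it is done.

Besides the shell and the picture viewer there is one more tool, called after "Call:" as name([rows], argument=value, ...), one row to a line, values as JSON. jog_arm: Moves the arm, as the interface text tells. Its arguments: {"type":"object","properties":{"rows":{"type":"array","items":{"type":"array"}},"squeeze":{"type":"number"}},"required":["rows"]}

```bash
mkdir -p pics
cat > h.py <<'E'
from station import *
import numpy as np, cv2
def world(p,c,r):
    K=p["K"];z=float(p["range_z"][int(r),int(c)])
    v=np.array([(c-K[0,2])/K[0,0]*z,-(r-K[1,2])/K[1,1]*z,-z,1])
    return (p["world_from_camera"]@v)[:3]
def find(p,l,f):
    for d in f(l,p)[:4]:
        c,r=d["at"][0]*560,d["at"][1]*420
        print(l,f.__name__,round(d["p"],2),round(c),round(r),world(p,min(c,559),min(r,419)).round(3))
E
python3 - <<'E'
from h import *
ims=[]
for n in("scene","top"):
    p=camera(n);print(n);ims.append(p["image"]);np.savez(f"{n}.npz",**{k:p[k] for k in("image","range_z","K","world_from_camera")})
    for l in("t_pin","bore","notch","knob_pin"):
        find(p,l,spot_point)
    find(p,"t_pin",search_frame)
    cv2.imwrite(f"pics/{n}.png",p["image"][:,:,::-1])
o=get_obs();print(o)
E
```

```text
scene
t_pin call 0.72 294 220 [ 0.559 -0.019  0.096]
t_pin call 0.69 324 285 [ 0.67  -0.099  0.06 ]
bore call 0.62 294 222 [ 0.559 -0.019  0.086]
notch call 0.71 367 138 [0.587 0.271 0.05 ]
knob_pin call 0.91 238 364 [ 0.612 -0.313  0.087]
t_pin call 0.95 295 214 [ 0.562 -0.019  0.121]
t_pin call 0.78 321 286 [ 0.664 -0.098  0.046]
top
t_pin call 0.84 309 163 [ 0.654 -0.086  0.04 ]
t_pin call 0.61 281 206 [ 0.547 -0.016  0.122]
bore call 0.85 274 206 [ 0.552 -0.002  0.088]
notch call 0.84 161 188 [0.61  0.262 0.006]
knob_pin call 0.71 413 178 [ 0.598 -0.298  0.127]
t_pin call 0.66 282 204 [ 0.551 -0.019  0.125]
t_pin call 0.61 311 160 [ 0.653 -0.088  0.075]
{'time_s': 0.6, 'qpos': array([-1.38660091e+00,  2.99881200e-01,  1.52100645e+00, -6.38219902e-06,
        1.32069753e+00, -6.65782043e-02]), 'joint_vel': array([-0.00050856, -0.00024082, -0.00040649,  0.00013666, -0.00039936,
       -0.00109069]), 'tau': array([-4.27166724e-04, -5.31477892e+01, -3.52827716e+01,  7.07943854e-02,
        2.12216255e-02, -2.38526485e-05]), 'ee_pos': array([ 0.13648941, -0.53278309,  0.20545317]), 'eef_rot': array([3.14158561e+00, 6.66670618e-06, 2.50775203e-01]), 'force': array([ 0.33768253, -0.34491053, -0.52969065]), 'moment': array([ 0.01295761,  0.00513091, -0.04531815]), 'grip_force': 0.0, 'grip_width': 0.09406646172179244}
```

View pics/top.png

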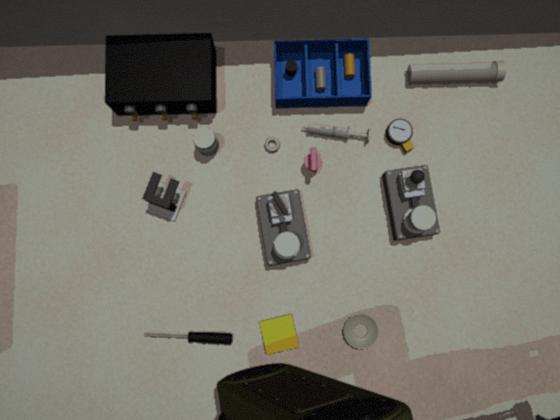

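View pics/scene.png

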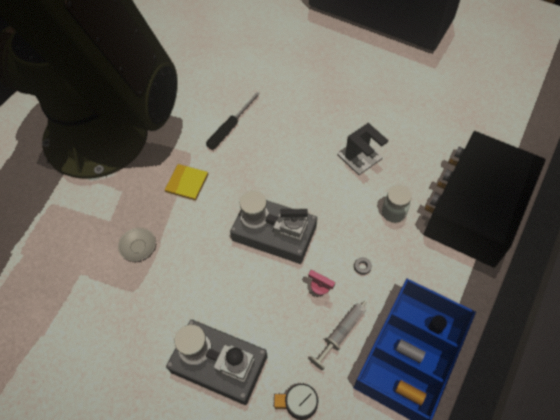

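In the top picture the candidates for t_pin are the dark T at (281,206), which stands in a clevis, and the pink T at (311,160), which stands on the bench. The dark one fits: it's steel and sits in a cell's bore, and pink is ruled out. The knob pin is at (415,178). The fork is at (163,190). I'll enlarge to confirm.

Run:
```python
from h import *
P={n:dict(np.load(n+".npz")) for n in("scene","top")}
def crop(n,c,r,h=33): return cv2.convertScaleAbs(cv2.resize(P[n]["image"][r-h:r+h,c-h:c+h,::-1],(390,290 if 0 else 390),interpolation=cv2.INTER_CUBIC),alpha=1.7)
cv2.imwrite("pics/c.png",np.hstack([crop("top",281,206),crop("top",165,192)]))
def cloud(p):
    z=p["range_z"];r,c=np.indices(z.shape);K=p["K"]
    v=np.stack([(c-K[0,2])/K[0,0]*z,-(r-K[1,2])/K[1,1]*z,-z,np.ones_like(z)],-1)
    return (v@p["world_from_camera"].T)[...,:3][z>0]
for n,p in P.items():
    w=cloud(p)
    for name,x,y,R,lo,hi in(("bar",.553,-.018,.045,.115,.135),("fork",.6,.27,.06,.08,.1),("cell",.46,-.01,.05,.1,.12),("clevis",.553,-.018,.045,.08,.09)):
        q=w[(np.hypot(w[:,0]-x,w[:,1]-y)<R)&(w[:,2]>lo)&(w[:,2]<hi)]
        if len(q)<4: print(n,name,len(q));continue
        (cx,cy),s,a=cv2.minAreaRect(q[:,:2].astype(np.float32)*1000)
        e,V=np.linalg.eigh(np.cov(q[:,:2].T))
        print(n,name,len(q),"mean",q.mean(0).round(3),"rect",round(cx),round(cy),np.round(s),round(a),"axis deg",np.degrees(np.arctan2(V[1,1],V[0,1])).round(1),"zmed",np.median(q[:,2]).round(4))
```

```text
scene bar 198 mean [ 0.556 -0.016  0.122] rect 555 -15 [53. 15.] 32 axis deg -149.0 zmed 0.1222
scene fork 523 mean [0.594 0.247 0.083] rect 596 246 [66. 67.] 70 axis deg -139.1 zmed 0.0833
scene cell 505 mean [ 0.47  -0.029  0.106] rect 470 -29 [52. 52.] 28 axis deg 124.7 zmed 0.1063
scene clevis 252 mean [ 0.56  -0.023  0.086] rect 556 -18 [45. 41.] 11 axis deg -149.5 zmed 0.0865
top bar 151 mean [ 0.552 -0.015  0.124] rect 553 -15 [54. 12.] 30 axis deg -150.8 zmed 0.1243
top fork 612 mean [0.591 0.248 0.085] rect 594 246 [63. 65.] 69 axis deg 58.4 zmed 0.0853
top cell 499 mean [ 0.466 -0.028  0.109] rect 466 -28 [51. 51.] 89 axis deg 148.8 zmed 0.1089
top clevis 189 mean [ 0.552 -0.014  0.087] rect 553 -15 [44. 44.] 9 axis deg 125.1 zmed 0.0869
```

View pics/c.png

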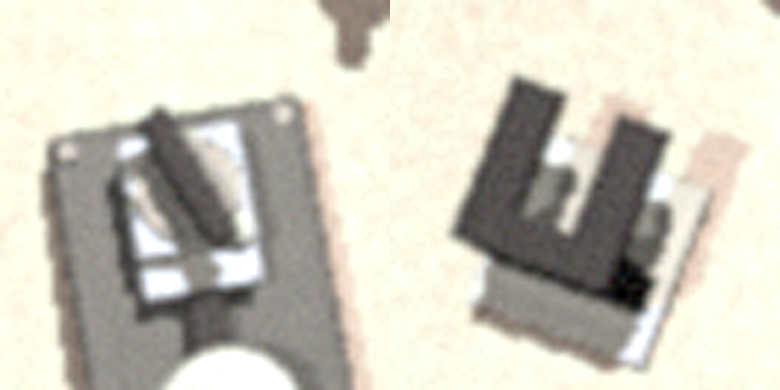

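The crop confirms it. The dark steel T is in the clevis bore with its bar at about 30°, centre near (0.554, -0.015) and top at z 0.124, which matches 85 + 39 mm. The fork plate is at z 0.085 and about 63 x 65 mm, with its slot opening towards about -20° yaw. Next I'll move above the pin.

Call:
jog_arm([
  [[0.015, -0.011, 0], 0, 0.06],
  [[0.0296, -0.0221, 0], 0, 0.06],
  [[0.0296, -0.0221, 0], 0, 0.06],
  [[0.0296, -0.0221, 0], 0, 0.06],
  [[0.0296, -0.0221, 0], 0, 0.06],
  [[0.0296, -0.0221, 0], 0, 0.06],
  [[0.0296, -0.0221, 0], 0, 0.06],
  [[0.0296, -0.0221, 0], 0, 0.06],
  [[0.0296, -0.0221, 0], 0, 0.06],
  [[0.0296, -0.0221, 0], 0, 0.06],
  [[0.0296, -0.0221, 0], 0, 0.06],
  [[0.0296, -0.0221, 0], 0, 0.06],
])

```text
time_s: 1.6
ee_pos: [0.4042, -0.2005, 0.2057]
eef_rot: [3.141, -0.0, 0.251]
force: [0.8, -1.2, -0.7]
grip_width: 0.0601
grip_force: 0.0
```

Call:
jog_arm([
  [[0.0296, -0.0221, 0], 0, 0.06],
  [[0.0296, -0.0221, 0], 0, 0.06],
  [[0.0296, -0.0221, 0], 0, 0.06],
  [[0.0296, -0.0221, 0], 0, 0.06],
  [[0.0296, -0.0221, 0], 0, 0.06],
  [[0.0296, -0.0221, 0], 0, 0.06],
  [[0.015, -0.011, 0], 0, 0.06],
  [[0, 0, 0], -5.2, 0.06],
  [[0, 0, 0], -5.2, 0.06],
  [[0, 0, 0], -5.2, 0.06],
  [[0, 0, 0], 0, 0.06],
  [[0, 0, 0], 0, 0.06],
])

```text
time_s: 2.6
ee_pos: [0.5543, -0.0152, 0.2055]
eef_rot: [-3.142, -0.0, 0.52]
force: [-0.6, 0.3, -0.1]
grip_width: 0.0603
grip_force: 0.0
```

```bash
cat > w.py <<'E'
from h import *
from scipy.spatial.transform import Rotation as Ro
# wrist fisheye cloud in world: range_z along the optical axis
def wrist():
    o=get_obs();p=camera("wrist");K=p["K"];T=np.eye(4)
    T[:3,:3]=Ro.from_euler("xyz",o["eef_rot"]).as_matrix();T[:3,3]=o["ee_pos"]
    z=p["range_z"];r,c=np.indices(z.shape)
    a=(c-K[0,2])/K[0,0];b=(r-K[1,2])/K[1,1];th=np.hypot(a,b)+1e-9
    s=np.tan(np.minimum(th,1.45))/th
    v=np.stack([a*s*z,-b*s*z,-z,np.ones_like(z)],-1)
    W=(v@(T@p["T_tool_cam"]).T)[...,:3]; W[z<=0]=np.nan
    return o,p,W
def sel(W,x,y,R,lo,hi):
    q=W.reshape(-1,3);q=q[np.isfinite(q[:,0])]
    return q[(np.hypot(q[:,0]-x,q[:,1]-y)<R)&(q[:,2]>lo)&(q[:,2]<hi)]
def rect(name,q):
    if len(q)<4: return print(name,len(q))
    print(name,len(q),"mean",q.mean(0).round(4),"rect",cv2.minAreaRect(q[:,:2].astype(np.float32)*1000),"zmed",np.median(q[:,2]).round(4))
E
python3 - <<'E'
from w import *
o,p,W=wrist();print(o["ee_pos"],o["eef_rot"],o["time_s"])
cv2.imwrite("pics/w1.png",p["image"][:,:,::-1])
rect("bar",sel(W,.554,-.015,.045,.117,.132))
rect("collar",sel(W,.554,-.015,.045,.087,.093))
for l in("t_pin","bore"): print(spot_point(l,p)[:2])
E
```

```text
[ 0.55430834 -0.01519249  0.20545863] [-3.14158026e+00 -3.94433746e-05  5.20277902e-01] 2.6
bar 945 mean [ 0.5564 -0.0125  0.1241] rect ((555.4918823242188, -12.88936996459961), (54.37506866455078, 11.948467254638672), 30.08534049987793) zmed 0.1242
collar 770 mean [ 0.5561 -0.0133  0.0903] rect ((556.0712890625, -13.555501937866211), (38.647979736328125, 39.140235900878906), 16.69998550415039) zmed 0.0903
[{'at': [0.697, 0.3421], 'p': 0.92}, {'at': [0.4971, 0.4755], 'p': 0.83}]
[]
```

View pics/w1.png

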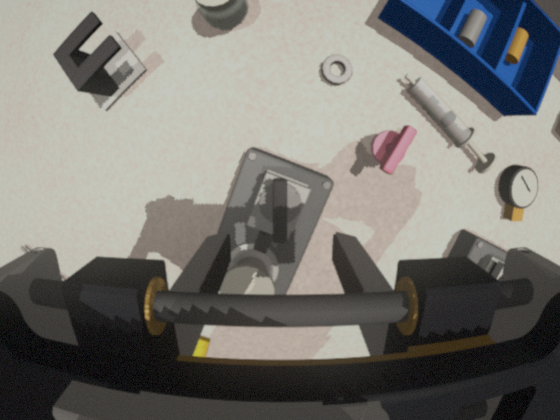

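The wrist view shows the bar at (280,210) between the fingers. The cloud puts it at (0.5557, -0.013), yaw 30°, 54x12 mm, so the sizes match. I'll correct by 2 mm, descend and grip.

Call:
jog_arm([
  [[0.0022, -0.0012, 0.01], -0.3, 0.06],
  [[0, 0, 0.02], 0, 0.06],
  [[0, 0, 0.02], 0, 0.06],
  [[0, 0, 0.02], 0, 0.06],
  [[0, 0, 0.02], 0, 0.06],
  [[0, 0, 0.01], 0, 0.06],
  [[0, 0, 0.0075], 0, 0.06],
  [[0, 0, 0], 0, 0.06],
  [[0, 0, 0], 0, 0.04],
], squeeze=30)

```text
time_s: 3.5
ee_pos: [0.5559, -0.0131, 0.0983]
eef_rot: [3.141, -0.0, 0.528]
force: [-0.3, 1.0, 0.9]
grip_width: 0.0561
grip_force: 0.0
```

Call:
jog_arm([
  [[0, 0, 0], 0, 0.02],
  [[0, 0, 0], 0, 0.01],
  [[0, 0, 0], 0, 0.005],
  [[0, 0, 0], 0, 0.005],
  [[0, 0, 0], 0, 0.005],
  [[0, 0, 0], 0, 0.005],
], squeeze=30)

```text
time_s: 4.0
ee_pos: [0.5557, -0.0131, 0.0981]
eef_rot: [3.141, -0.0, 0.528]
force: [-0.1, 0.4, -0.5]
grip_width: 0.0168
grip_force: 0.0
```

Call:
jog_arm([
  [[0, 0, 0], 0, 0.005],
  [[0, 0, 0], 0, 0.005],
  [[0, 0, 0], 0, 0.005],
  [[0, 0, 0], 0, 0.005],
  [[0, 0, 0], 0, 0.005],
], squeeze=30)

```text
time_s: 4.42
ee_pos: [0.5557, -0.0131, 0.098]
eef_rot: [3.142, -0.0, 0.528]
force: [-0.4, -0.5, 1.7]
grip_width: 0.0115
grip_force: 30.0
```

Call:
jog_arm([
  [[0, 0, -0.003], 0, 0.005],
  [[0, 0, -0.006], 0, 0.005],
  [[0, 0, -0.006], 0, 0.005],
  [[0, 0, -0.008], 0, 0.005],
  [[0, 0, -0.008], 0, 0.005],
  [[0, 0, -0.008], 0, 0.005],
  [[0, 0, -0.012], 0, 0.005],
  [[0, 0, -0.014], 0, 0.005],
  [[0, 0, -0.015], 0, 0.005],
  [[0, 0, -0.01], 0, 0.005],
  [[0, 0, 0], 0, 0.005],
])

```text
time_s: 5.33
ee_pos: [0.5564, -0.0131, 0.1905]
eef_rot: [3.139, -0.003, 0.528]
force: [0.1, -0.6, -1.2]
grip_width: 0.012
grip_force: 30.0
```

Run:
```python
from w import *
o,p,W=wrist();print(o["ee_pos"],o["eef_rot"],o["time_s"],o["grip_force"],o["grip_width"],o["force"])
x0,y0,_=o["ee_pos"]
rect("bar",sel(W,x0,y0,.04,.205,.225)); rect("collar",sel(W,x0,y0,.03,.172,.19))
q=sel(W,.595,.247,.06,.079,.092);rect("fork",q)
for ang in(-19,-20,-21,-22):
    u=np.array([np.cos(np.radians(ang)),np.sin(np.radians(ang))]);n=np.array([-u[1],u[0]])
    a=q[:,:2]@u;b=q[:,:2]@n
    tip=np.percentile(a,99);m=a>tip-.04;bb=b[m];h,e=np.histogram(bb,60)
    # slot: largest gap in lateral coordinate
    s=np.sort(bb);g=np.argmax(np.diff(s));print(ang,"tip",tip.round(4),"back",a.min().round(4),"lat",b.min().round(4),b.max().round(4),"gap",s[g].round(4),s[g+1].round(4))
    print("notch by tip",(u*(tip-.034)+n*(s[g]+s[g+1])/2).round(4))
```

```text
[ 0.55644773 -0.01313005  0.19053252] [ 3.13940214e+00 -3.09923209e-03  5.28330764e-01] 5.3333 29.992848224937916 0.0120295123612969 [ 0.14782149 -0.64425412 -1.18523742]
bar 2558 mean [ 0.5636 -0.0093  0.2162] rect ((560.5780029296875, -10.991920471191406), (34.54711151123047, 40.72058868408203), 82.60953521728516) zmed 0.2167
collar 474 mean [ 0.5666 -0.0079  0.1827] rect ((567.0602416992188, -7.530496597290039), (13.308484077453613, 36.5524787902832), 30.5654296875) zmed 0.1828
fork 2469 mean [0.5938 0.2449 0.0852] rect ((595.4263916015625, 247.42672729492188), (64.85688018798828, 66.3786392211914), 68.85369110107422) zmed 0.0856
-19 tip 0.5154 back 0.4481 lat 0.3946 0.4604 gap 0.4172 0.4356
notch by tip [0.594  0.2465]
-20 tip 0.5076 back 0.4411 lat 0.4035 0.4683 gap 0.4258 0.4445
notch by tip [0.5939 0.2469]
-21 tip 0.4998 back 0.4339 lat 0.4119 0.4767 gap 0.4345 0.4532
notch by tip [0.5939 0.2474]
-22 tip 0.492 back 0.4266 lat 0.42 0.4853 gap 0.4431 0.4617
notch by tip [0.5941 0.2479]
```

Call:
jog_arm([
  [[0.008, -0.01, 0], 0, 0.005],
  [[0.0164, -0.0206, 0], 0, 0.005],
  [[0.0164, -0.0206, 0], 0, 0.005],
  [[0.0164, -0.0206, 0], 0, 0.005],
  [[0.0164, -0.0206, 0], 0, 0.005],
  [[0.0164, -0.0206, 0], 0, 0.005],
  [[0.0164, -0.0206, 0], 0, 0.005],
  [[0.0164, -0.0206, 0], 0, 0.005],
  [[0.0164, -0.0206, 0], 0, 0.005],
  [[0.0164, -0.0206, 0], 0, 0.005],
  [[0.008, -0.0104, 0], 0, 0.005],
  [[0, 0, 0], 0, 0.005],
])

```text
time_s: 6.38
ee_pos: [0.5925, 0.2498, 0.1865]
eef_rot: [-3.141, 0.002, 0.531]
force: [-0.2, 0.1, -1.1]
grip_width: 0.0117
grip_force: 30.0
```

Call:
jog_arm([
  [[0.0, 0.0, 0], 0, 0.005],
  [[0.0, 0.0, 0], 0, 0.005],
])

```text
time_s: 6.55
ee_pos: [0.593, 0.2463, 0.1875]
eef_rot: [3.142, 0.001, 0.528]
force: [-0.5, -0.3, -1.2]
grip_width: 0.012
grip_force: 30.0
```

Run:
```python
from w import *
o,p,W=wrist();print(o["ee_pos"],o["eef_rot"],o["time_s"],o["grip_force"],o["grip_width"],o["force"])
cv2.imwrite("pics/w2.png",p["image"][:,:,::-1])
q=sel(W,.595,.247,.06,.079,.092);rect("fork",q)
for ang in(-20,-21,-22):
    u=np.array([np.cos(np.radians(ang)),np.sin(np.radians(ang))]);n=np.array([-u[1],u[0]])
    a=q[:,:2]@u;b=q[:,:2]@n
    tip=np.percentile(a,99);m=a>tip-.03;s=np.sort(b[m]);g=np.argmax(np.diff(s));print(ang,tip.round(4),s[g].round(4),s[g+1].round(4),(u*(tip-.034)+n*(s[g]+s[g+1])/2).round(4))
s=camera("scene");cv2.imwrite("pics/s2.png",cv2.resize(s["image"][60:220,280:490,::-1],(788,600)))
```

```text
[0.59302421 0.2462698  0.18750371] [3.14155006e+00 8.62156703e-04 5.27731067e-01] 6.55 29.992808047682047 0.01202776344292101 [-0.51490671 -0.30253738 -1.2350957 ]
fork 2507 mean [0.6027 0.2543 0.0853] rect ((596.357666015625, 247.71798706054688), (61.90144348144531, 64.67417907714844), 68.23655700683594) zmed 0.0854
-20 0.5073 0.426 0.4463 [0.594 0.248]
-21 0.4997 0.4344 0.4551 [0.5941 0.2483]
-22 0.4918 0.4427 0.4637 [0.5942 0.2488]
```

View pics/w2.png

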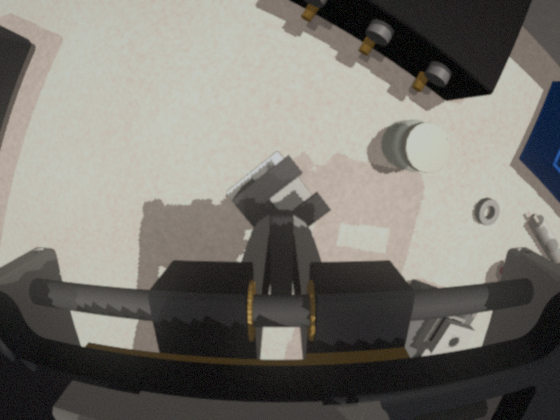

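View pics/s2.png

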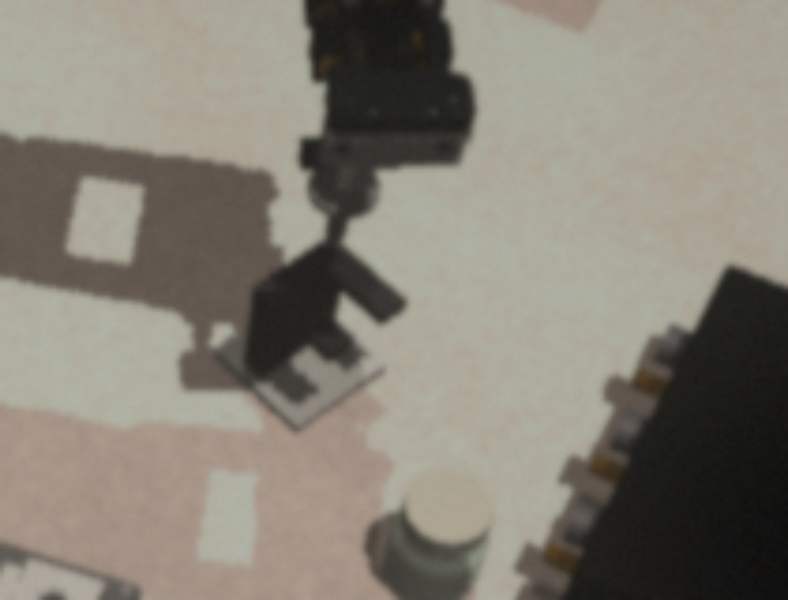

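The pin hangs above the fork plate, with the slot seen at (300,195) in the wrist view. The fork measures (0.594, 0.248), so the pin is within 2 mm of the slot centre. I'll correct and lower it.

Call:
jog_arm([
  [[0.0016, -0.001, 0], 0, 0.005],
  [[0, 0, 0.006], 0, 0.005],
  [[0, 0, 0.01], 0, 0.005],
  [[0, 0, 0.01], 0, 0.005],
  [[0, 0, 0.01], 0, 0.005],
  [[0, 0, 0.01], 0, 0.005],
  [[0, 0, 0.01], 0, 0.005],
  [[0, 0, 0.01], 0, 0.005],
  [[0, 0, 0.01], 0, 0.005],
  [[0, 0, 0.006], 0, 0.005],
  [[0, 0, 0.0], 0, 0.005],
  [[0, 0, 0], 0, 0.005],
])

```text
time_s: 7.65
ee_pos: [0.5941, 0.2488, 0.1058]
eef_rot: [-3.142, 0.0, 0.528]
force: [1.3, -0.5, -0.6]
grip_width: 0.0117
grip_force: 30.0
```

Call:
jog_arm([
  [[0, 0, 0.001], 0, 0.005],
  [[0, 0, 0.001], 0, 0.005],
  [[0, 0, 0.001], 0, 0.005],
  [[0, 0, 0], 0, 0.005],
  [[0, 0, 0], 0, 0.005],
])

```text
time_s: 8.07
ee_pos: [0.5941, 0.2488, 0.1031]
eef_rot: [3.142, -0.0, 0.528]
force: [0.1, 0.0, -1.2]
grip_width: 0.0117
grip_force: 30.0
```

Call:
jog_arm([
  [[0, 0, 0.001], 0, 0.005],
  [[0, 0, 0.001], 0, 0.005],
  [[0, 0, 0.001], 0, 0.005],
  [[0, 0, 0.001], 0, 0.005],
  [[0, 0, 0], 0, 0.005],
  [[0, 0, 0], 0, 0.005],
])

```text
time_s: 8.57
ee_pos: [0.594, 0.2488, 0.0989]
eef_rot: [-3.142, 0.0, 0.528]
force: [0.1, 0.1, -1.5]
grip_width: 0.0122
grip_force: 30.0
```

Call:
jog_arm([
  [[0, 0, 0.0005], 0, 0.005],
  [[0, 0, 0.0005], 0, 0.005],
  [[0, 0, 0], 0, 0.005],
  [[0, 0, 0], 0, 0.005],
])

```text
time_s: 8.9
ee_pos: [0.5941, 0.2488, 0.0981]
eef_rot: [3.142, -0.0, 0.528]
force: [0.5, -0.8, -1.2]
grip_width: 0.0117
grip_force: 30.0
```

Call:
jog_arm([
  [[0, 0, 0.0005], 0, 0.005],
  [[0, 0, 0], 0, 0.005],
  [[0, 0, 0], 0, 0.005],
])

```text
time_s: 9.15
ee_pos: [0.5942, 0.2489, 0.0981]
eef_rot: [3.141, -0.001, 0.528]
force: [-2.9, -1.5, 5.0]
grip_width: 0.0116
grip_force: 30.0
```

Call:
jog_arm([
  [[0, 0, 0.0005], 0, 0.005],
  [[0, 0, 0], 0, 0.005],
  [[0, 0, 0], 0, 0.005],
])

```text
time_s: 9.4
ee_pos: [0.5942, 0.2489, 0.098]
eef_rot: [3.141, -0.001, 0.528]
force: [-4.9, -1.6, 8.9]
grip_width: 0.0118
grip_force: 30.0
```

The collar is seated: force up to 8.9 N at the expected height. Now release.

Call:
jog_arm([
  [[0, 0, 0], 0, 0.014],
  [[0, 0, 0], 0, 0.018],
  [[0, 0, 0], 0, 0.026],
  [[0, 0, 0], 0, 0.036],
  [[0, 0, 0], 0, 0.046],
  [[0, 0, 0], 0, 0.05],
  [[0, 0, 0], 0, 0.05],
], squeeze=5)

```text
time_s: 9.98
ee_pos: [0.5941, 0.2488, 0.0969]
eef_rot: [-3.142, 0.0, 0.528]
force: [-0.5, 0.2, -0.1]
grip_width: 0.0474
grip_force: 0.0
```

Call:
jog_arm([
  [[0, 0, -0.005], 0, 0.05],
  [[0, 0, -0.01], 0, 0.05],
  [[0, 0, -0.015], 0, 0.05],
  [[0, 0, -0.02], 0, 0.05],
  [[0, 0, -0.02], 0, 0.05],
  [[0, 0, -0.02], 0, 0.05],
  [[0, 0, -0.02], 0, 0.05],
  [[0, 0, -0.01], 0, 0.05],
  [[0, 0, 0], 0, 0.05],
  [[0, 0, 0], 0, 0.05],
])

```text
time_s: 10.82
ee_pos: [0.594, 0.2488, 0.2169]
eef_rot: [3.142, -0.0, 0.528]
force: [-0.4, -0.5, -1.3]
grip_width: 0.0501
grip_force: 0.0
```

Run:
```python
from w import *
o,p,W=wrist();print(o["ee_pos"],o["time_s"],o["force"],o["grip_width"])
rect("bar",sel(W,.594,.248,.045,.117,.132));rect("collar",sel(W,.594,.248,.045,.0878,.095))
rect("fork",sel(W,.595,.247,.06,.079,.0875))
s=camera("scene");find(s,"t_pin",spot_point);find(s,"knob_pin",spot_point)
a=cv2.resize(s["image"][90:190,310:410,::-1],(400,400));b=cv2.resize(p["image"][140:280,210:350,::-1],(400,400))
cv2.imwrite("pics/f.png",cv2.convertScaleAbs(np.hstack([a,b]),alpha=1.6))
```

```text
[0.59401051 0.24882136 0.21690761] 10.8167 [-0.41921951 -0.51865386 -1.31558904] 0.05006565023412864
bar 849 mean [0.5951 0.2495 0.1241] rect ((594.1484375, 249.03207397460938), (53.89513397216797, 11.523926734924316), 30.490461349487305) zmed 0.1243
collar 737 mean [0.5944 0.2492 0.0904] rect ((593.9607543945312, 248.97039794921875), (36.58974838256836, 39.66130828857422), 30.332624435424805) zmed 0.0904
fork 2104 mean [0.5978 0.2503 0.0854] rect ((596.05908203125, 247.94622802734375), (61.74654769897461, 65.2831039428711), 68.26240539550781) zmed 0.0854
t_pin call 0.83 368 138 [0.599 0.243 0.089]
knob_pin call 0.94 236 362 [ 0.615 -0.319  0.126]
```

View pics/f.png

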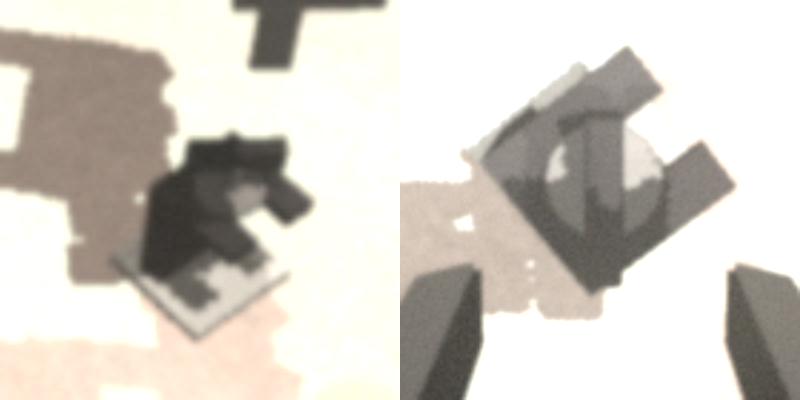

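The pin stands in the slot with its collar flat across both prongs (collar at about (605,175) in the right crop). The bar top is level at z 0.124, the fingers are clear, and the knob pin hasn't moved.

```bash
python3 -c "
from station import *
print(hand_in())"
```

```text
the job is handed in; nothing more can be done
None
```

The T-handle pin is drawn from its bore and parked upright in the fork's notch with its collar flat on both prongs and the gripper clear; the round-knob pin was left seated, and the job is handed in (about 11 s of the 45 s used).

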